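# Bin the used lancet and snap the sharps box's sliding lid shut

### The job

Drop the used orange lancet from the steel tray into the open yellow sharps box. Then slide the box's red lid along its channel and force it over the small end ridge until it is fully home at its stop; ease off as it snaps over, so that it comes gently against the stop and is not slammed or leaned on. Leave the other things where they are and let go at the end.

Things in the scene. Friction and masses are not known exactly. Their poses are not given: they have to be found in the camera images.
- sharps_box: Sharps box: yellow tub with white cap, 220 (x) x 128 (y) x 126.5 mm, fixed in a steel bench bracket. Origin: centre of underside, on the bench. +x: the way the lid slides shut, away from the robot. The cap's deck, on which the lid slides, is at z 116; channel lips along both sides overhang the lid's edges, tops at z 126.5, 92 mm apart. Inner floor at z 12.
- mouth (a point): Centre of the sharps box's mouth at deck height: x 42, z 116 mm in the box frame. The mouth measures 76 (x) x 80 (y) mm; the lid at its start covers at most 4 mm of it, at the -x side.
- lid: Red sliding lid, plate 100 x 100 x 5 mm, loose in the box's channel (1.5 mm play sideways and up), axes along the box's. Origin: centre of underside. Starts with its origin at x -60 to -42 mm in the box frame; home is x = +50 mm, front edge touching the end stop. It slides with under 2 N until x = 43.
- thumb_bar (a point): Middle of the top of the lid's raised thumb bar, 30 mm behind (-x) the lid's origin, 21 mm above the lid's underside. The bar is 10 (x) x 50 (y) mm and stands 16 mm above the plate; push on its rear face, 5 mm behind this point, or pinch it.
- end_stop: White wall 10 x 104 x 10.5 mm across the channel's end, fixed to the cap; brittle over 15 N. Origin: centre of underside, x 105 mm in the box frame; it stops the lid with its face 5 mm on the -x side. A 3 mm springy ridge on the deck before it resists the lid from x = 43 mm (up to 8 to 18 N, differs each time), lets go with a snap at about 47; the stop comes 3 mm later.
- used_lancet: Used lancet to bin: orange plastic, 40 mm long, 12 mm high, bare steel needle at +x, lying flat in the tray. Origin: centre of underside; x along its length. Its grip part is 14 mm wide (y), from x -20 to +10 mm; the tip beyond is 10 mm wide.
- tray: Low stainless tray, 170 (x) x 260 (y) x 16 mm, walls and floor 3 mm thick, fixed. Origin: centre of underside.
- fresh_lancet: Bystander in the tray: unused green lancet with white twist-off cap, 57 mm long, 14 mm wide. Origin: underside, 20 mm from its rear end.
- microtube: Bystander in the tray: closed blood microtube, dark red with purple cap, 48 x 13 mm, lying. Origin: underside, near its middle.
- dispenser: Bystander: white plastic bottle, 64 mm diameter, 172 mm tall, right of the sharps box. Origin: centre of underside.
- paper_pad: Bystander: stack of white paper slips, 90 x 130 x 12 mm, on the bench at the right. Origin: centre of underside.
There are look-alikes about, which are no part of the job. Of the things like the lid, leave any that is pink or turquoise; of the rest the larger one is meant.

How it is judged:
By the outcome, as a careful person would: the job done as asked, in the order asked, and still so for the second after the job is handed in, with the robot touching nothing.
It also fails if it takes over 61 s, if anything falls off the work surface, if the arm or the gripper's body presses on something with over 40 N, if the wrist force passes 120 N, or if a joint passes its speed limit or range.

### The arm

A 6-joint arm with a two-finger parallel gripper is mounted at the origin on the work surface. World frame = base frame: x ahead of the robot, y to its left, z up, the work surface at z = 0. Lengths are in mm, angles in rad, forces in N, time in s.
With the tool pointing down it reaches from about 300 to 775 mm from the base axis. Payload 14.6 kg.
Tool frame: the origin (TCP) lies at the very end of the fingers, on their centre line; the grasp point (between the pads) lies 19 mm behind it; z points along the fingers, y is the line along which they close (so a half turn about z gives the same grasp; the last joint's range is limited). The gripper opens to 94 mm and grips with 3 to 60 N. Pads are 16 mm wide; open, the fingers measure 119 mm over their backs; the gripper's body (75 mm by 177 mm) begins 78 mm behind the grasp point.
Start: joints at [-1.192, 0.3, 1.521, -0, 1.321, -0.067], TCP at [237.141, -496.239, 205.446] pointing down, gripper open.
Joint ranges: [-3.03, 3.03], [-0.79, 2.21], [0.23, 2.52], [-1.04, 4.18], [0, 3.07], [-2.55, 2.55]. Speed limits (rad/s): [2.22, 2.22, 2.57, 3.14, 3.14, 3.14].

### API

Orientations are given as [roll, pitch, yaw] about the fixed x, y, z axes, in that order (R = Rz(yaw) Ry(pitch) Rx(roll)).
In Python, from cell import manip, camera, get_calibration gives the robot as it stands. The module is installed in compiled form; this text tells all that it offers.
- The arm moves only by the tool jog_arm, never from a script. Its argument "plan" is one flat list of numbers, 6 for each row, row after row: the shift along the world's x, y, z in m, then the turn, a rotation vector about the world's x, y, z in degrees. A call has 1 to 20 rows; each row is the pose to reach, as a shift and turn from the pose commanded when the call began; what a row does not reach only later rows make up. A row lasts 1/10 s, in which the tool goes at most 50 mm and 8.59 degrees, less where a joint would pass 70% of its speed; a pose out of reach is approached as far as the arm can. A call with a gripper value outside its range is refused whole. "claw" is the finger opening in m, from 0 to 0.094, set as the call begins (left out, the last holds). The fingers move at their own pace and stop on an object; "force" is the grip in N (left out, the last holds). Time passes only in rows, so rows that repeat a pose let the fingers close. It gives the time, the measured TCP pose, the force, the opening and the grip force at its end, in the units of the state.
- manip.read_state(): the state, without advancing time (a new reading comes with each control period).
- camera(name): name is "scene" or "side" or "wrist"; returns (picture, depth): 480x640x3 uint8, red, green, blue; 480x640 float32, mm along the optical axis (not along the pixel's ray), 0 where there is no reading.
- get_calibration(name): a dict with "fx", "fy", "cx", "cy" (pixels), "k1" (the pictures are not rectified: a ray, as slopes to the right and down, at radius r is drawn at 1 + k1 r^2 times it, then the intrinsics apply), "origin" and "attitude" of the camera in the world. Camera axes: x right, y down, z forward; pixel columns grow to the right and rows downward; lengths in mm; the calibration is good to about 2 mm. A picture is of the moment at which its call begins: read the wrist's pose just before it. get_calibration takes no time and is no camera call; for the wrist camera it gives the pose at the moment of the call.
- manip.sign_off(): hands the job in; it is judged then, once.
The state is a dict: "clock": time; "joints": joint angles; "qd": joint speeds; "effort": joint torques, N m; "eef_pos": TCP position; "eef_rot": TCP orientation; "wrist_force": force on the tool from outside, world axes, zero at the start; "moment": the same for the moment, N m; "finger_gap": finger opening in mm; "finger_force": force on a finger pad.
Only numpy, scipy, OpenCV 4.12 (cv2) and the standard library are available. Lean on these libraries where they do the work, as an engineer would, in place of code of your own. Each camera call takes 0.05 s, during which the arm holds its last target. There are 200 camera calls.

## Working session

There is one attempt and no reset: what is moved stays moved. The work goes in short steps, Python scripts to look and compute and a tool call to move; the robot and the scene stay as the last step left them, time stands still between calls to the robot, and variables do not carry over. Pictures are saved under pics/ and viewed, at most 10 in all, crops included, and the job is handed in when it is done.

Besides the shell and the picture viewer there is one more tool, called after "Emit:" as name(argument=value, ...) on one line, values as JSON. jog_arm: Moves the arm, as the interface text tells. Its arguments: {"type":"object","properties":{"plan":{"type":"array"},"claw":{"type":"number"},"force":{"type":"number"}},"required":["plan"]}

```bash
mkdir -p pics
cat > h.py <<'E'
import numpy as np, cv2
from cell import manip, camera, get_calibration
from scipy.spatial.transform import Rotation as R
def rot(a):
    a=np.array(a,float)
    return a if a.shape==(3,3) else (R.from_quat(a).as_matrix() if a.size==4 else R.from_euler('xyz',a).as_matrix())
def ray(c,u,v):
    K=np.array([[c['fx'],0,c['cx']],[0,c['fy'],c['cy']],[0,0,1.]])
    p=cv2.undistortPoints(np.array([[[u,v]]],float),K,np.array([c['k1'],0,0,0.]))[0,0]
    return np.array([p[0],p[1],1.])
def pt(c,u,v,z=None,depth=None):
    d=rot(c['attitude'])@ray(c,u,v); o=np.array(c['origin'],float)
    if z is not None: return o+d*(z-o[2])/d[2]
    return o+d*float(np.median([x for x in depth[int(v)-1:int(v)+2,int(u)-1:int(u)+2].ravel() if x>0]))
def snap(name,tag):
    c=get_calibration(name); p,d=camera(name)
    cv2.imwrite(f'pics/{tag}.png',p[:,:,::-1]); np.savez(f'{tag}.npz',d=d,p=p,c=np.array(c,dtype=object)); return c,p,d
def load(tag):
    z=np.load(f'{tag}.npz',allow_pickle=True); return z['c'].item(),z['p'],z['d']
E
python3 - <<'E'
from h import *
for n in('scene','side'):
    c,p,d=snap(n,n); print(c)
print(manip.read_state())
E
```

```text
{'fx': 503.63814776597377, 'fy': 503.63814776597377, 'cx': 325.37793864827825, 'cy': 244.0468090875843, 'k1': -0.08485194539831906, 'origin': array([ 810.4224016 , -589.90201264, 1056.83236645]), 'attitude': array([-2.56936472e+00, -1.13560683e-03,  5.43039423e-01])}
{'fx': 442.4587191376324, 'fy': 442.4587191376324, 'cx': 320.5807468017757, 'cy': 230.68546759363971, 'k1': -0.008272376400458643, 'origin': array([234.52268275, 724.94564312, 695.53124091]), 'attitude': array([-2.17781209,  0.01349516, -2.8202132 ])}
{'clock': 0.1, 'joints': array([-1.19159913e+00,  3.00427134e-01,  1.52152573e+00, -3.52885428e-06,
        1.32069723e+00, -6.66174163e-02]), 'qd': array([ 0.00010461, -0.00216684, -0.00240429,  0.00024863, -0.00053194,
       -0.00013265]), 'effort': array([ 4.91164028e-04, -5.32642508e+01, -3.53284192e+01,  7.09400699e-02,
        2.34859425e-02, -6.32101501e-05]), 'eef_pos': array([ 237.05555324, -496.0265905 ,  204.93386123]), 'eef_rot': array([-3.14053733e+00, -6.69813905e-05,  4.45815456e-01]), 'wrist_force': array([-0.28925106,  0.88679894,  0.96437422]), 'moment': array([ 0.01872751, -0.02524626, -0.01858217]), 'finger_force': 0.0, 'finger_gap': 93.74126314591275}
```

View pics/scene.png

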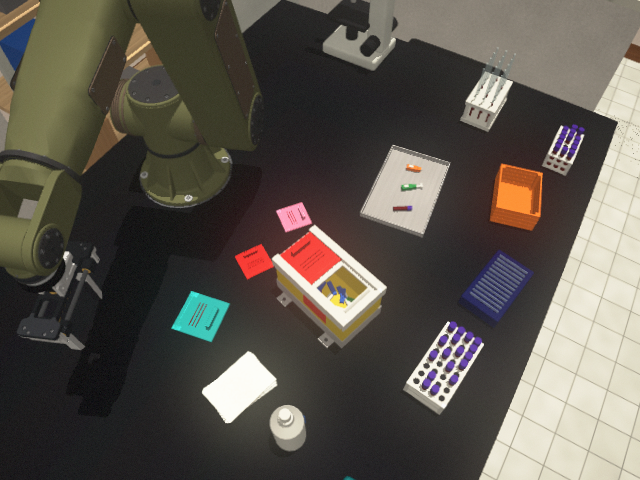

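View pics/side.png

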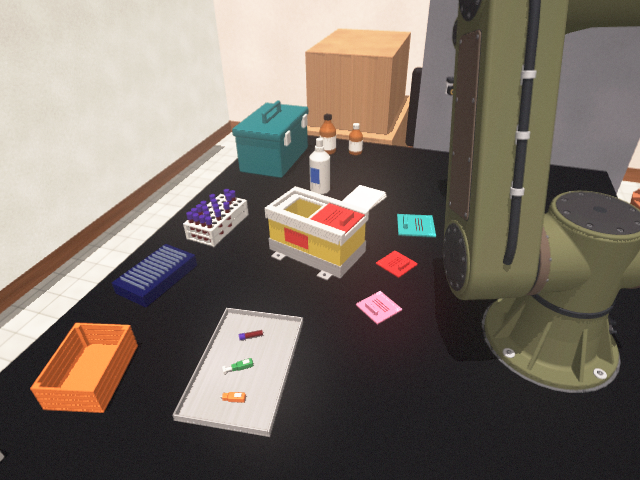

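The scene view shows the orange lancet at (413,169) in the tray, with the green lancet at (412,187) and the microtube at (402,208). The box's mouth is at (345,290). Lid candidates:
- red in the channel at (310,255), the larger red one and my choice
- small red on the bench at (254,261)
- pink at (294,216)
- turquoise at (200,316)

I'll check the choice in a close crop.

Run:
```python
from h import *
c,p,d=load('scene')
a=cv2.resize(p[215:350,225:395],None,fx=3.5,fy=3.5,interpolation=cv2.INTER_CUBIC)
b=cv2.resize(p[155:215,390:435],None,fx=4,fy=4,interpolation=cv2.INTER_CUBIC)
im=np.zeros((max(a.shape[0],b.shape[0]),a.shape[1]+b.shape[1],3),np.uint8)
im[:a.shape[0],:a.shape[1]]=a; im[:b.shape[0],a.shape[1]:]=b
print(im.shape); cv2.imwrite('pics/crop1.png',im[:,:,::-1])
c2,p2,d2=load('side')
for n,(u,v,z) in dict(lancet=(413,169,15)).items(): print(n,pt(c,u,v,z),pt(c,u,v,depth=d))
print(pt(c2,234,397,15),pt(c2,234,397,depth=d2))
```

```text
(472, 775, 3)
lancet [543.62409352 318.38188912  15.        ] [542.97410005 320.59471652  12.4618121 ]
[536.2609096  329.21438768  15.        ] [536.42959033 328.99316203  14.61956261]
```

View pics/crop1.png

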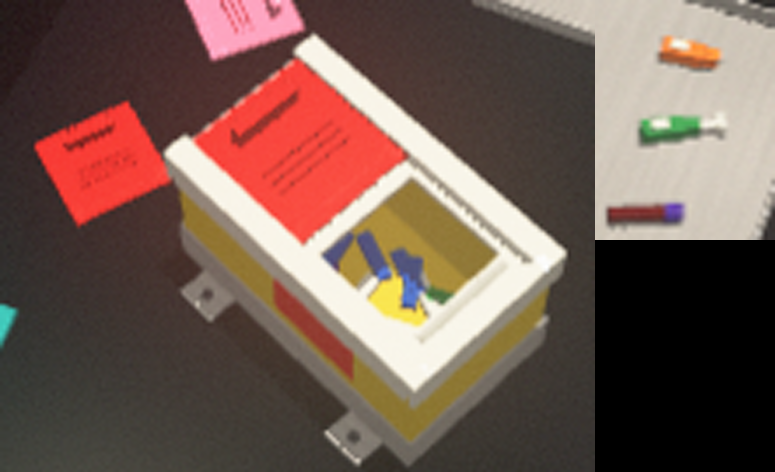

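The close crop confirms the large red lid in the box channel, corners at (300,60), (407,160), (303,243) and thumb bar at (265,115). The small red plate lies on the bench. The orange lancet is at crop (690,52), with its tip pointing right.

Run:
```python
from h import *
c,p,d=load('scene')
def q(n,x,y,z):
    u,v=225+x/3.5,215+y/3.5; P=pt(c,u,v,z); print(n,P.round(1),pt(c,u,v,depth=d).round(1)); return P
rl=q('rearL',315,38,126.5);rr=q('rearR',178,143,126.5);fl=q('frontL',565,252,126.5);fr=q('frontR',412,388,126.5)
for a,b in((rl,fl),(rr,fr)): print(np.linalg.norm(b-a),np.degrees(np.arctan2(*(b-a)[1::-1])))
a=rl-rr;print(np.linalg.norm(a),np.linalg.norm(fl-fr)); print('centre',(rl+rr+fl+fr)/4)
A=q('lidFL',405,158,122);B=q('lidFR',303,243,122);print(np.linalg.norm(A-B),(A+B)/2)
q('bar',265,115,138)
# lancet axis by colour, both views
for t in('scene','side'):
    c,p,d=load(t); h=cv2.cvtColor(p,cv2.COLOR_RGB2HSV)
    m=((h[...,0]>5)&(h[...,0]<20)&(h[...,1]>120)&(h[...,2]>120)).astype(np.uint8)
    n,l,s,ce=cv2.connectedComponentsWithStats(m)
    for i in range(1,n):
        P=pt(c,*ce[i],z=12)
        if s[i,4]>15 and abs(P[0]-540)<60 and abs(P[1]-322)<60:
            v,u=np.where(l==i); W=np.array([pt(c,a,b,z=12)[:2] for a,b in zip(u,v)]); w,e=np.linalg.eigh(np.cov(W.T))
            print(t,ce[i],s[i],P.round(1),np.degrees(np.arctan2(e[1,1],e[0,1])), (W@e[:,1]).max()-(W@e[:,1]).min())
```

```text
rearL [456.5 -46.7 126.5] [407.9  28.   -1.5]
rearR [ 425.6 -157.9  126.5] [372.2 -97.9  -2.7]
frontL [ 665.8 -101.7  126.5] [ 665.4 -100.2  123.7]
frontR [ 631.5 -224.5  126.5] [ 630.8 -223.1  122.8]
216.35831561499998 -14.717231845756489
216.4081997086797 -17.938265585564988
115.37117279208778 127.53374356445106
centre [ 544.85722579 -132.70055189  126.5       ]
lidFL [550.  -92.1 122. ] [549.2 -90.7 119.2]
lidFR [ 527.5 -175.2  122. ] [ 526.9 -174.4  120.1]
86.07816638574644 [ 538.74343123 -133.67943573  122.        ]
bar [ 465.  -118.6  138. ] [ 464.1 -117.4  135.7]
scene [413.56716418 168.1641791 ] [407 164  14   8  67] [542.9 324.6  12. ] -161.86680860165276 37.39576174471472
side [233.12429379 396.96610169] [222 392  24  10 177] [539.1 327.9  12. ] -169.0550558641556 41.576423691777904
```

Emit:
jog_arm(plan=[0.1,0.2,0.03,0,0,-3,0.15,0.4,0.03,0,0,-6,0.304,0.822,0.0,0,0,-11.5,0.304,0.822,0.0,0,0,-11.5,0.304,0.822,0.0,0,0,-11.5,0.304,0.822,0.0,0,0,-11.5,0.304,0.822,0.0,0,0,-11.5,0.304,0.822,0.0,0,0,-11.5,0.304,0.822,0.0,0,0,-11.5,0.304,0.822,0.0,0,0,-11.5,0.304,0.822,0.0,0,0,-11.5,0.304,0.822,0.0,0,0,-11.5,0.304,0.822,0.0,0,0,-11.5,0.304,0.822,0.0,0,0,-11.5,0.304,0.822,0.0,0,0,-11.5,0.304,0.822,0.0,0,0,-11.5,0.304,0.822,0.0,0,0,-11.5,0.304,0.822,0.0,0,0,-11.5,0.304,0.822,0.0,0,0,-11.5,0.304,0.822,0.0,0,0,-11.5], claw=0.04, force=10)

```text
clock: 2.1
eef_pos: [540.8, 325.8, 204.6]
eef_rot: [3.141, 0.001, 0.246]
wrist_force: [-0.1, -0.8, 0.4]
finger_gap: 39.7
finger_force: 0.0
```

Run:
```python
from h import *
c,p,d=snap('wrist','w1'); h=cv2.cvtColor(p,cv2.COLOR_RGB2HSV)
m=((h[...,0]>5)&(h[...,0]<20)&(h[...,1]>120)&(h[...,2]>100)).astype(np.uint8)
n,l,s,ce=cv2.connectedComponentsWithStats(m)
for i in range(1,n):
    if s[i,4]>150:
        v,u=np.where(l==i); W=np.array([pt(c,a,b,z=15)[:2] for a,b in zip(u,v)]); w,e=np.linalg.eigh(np.cov(W.T))
        r=cv2.minAreaRect(W.astype(np.float32)); print(ce[i],s[i],r,np.degrees(np.arctan2(e[1,1],e[0,1])))
```

```text
[315.45232274 216.79706601] [309 197  14  42 409] ((542.0612182617188, 327.33160400390625), (39.806800842285156, 12.552839279174805), 14.103994369506836) -166.40588721420391
[207.50697674 371.13023256] [199 354  21  38 215] ((350.6864929199219, 396.2391357421875), (17.206405639648438, 46.27628707885742), 85.84713745117188) 170.19954540977272
[426.76459144 393.21789883] [414 354  22  79 514] ((381.9596252441406, 164.521240234375), (99.58598327636719, 20.542665481567383), 20.977954864501953) -157.08246769450915
[203.         415.72169811] [197 391  15  43 212] ((300.3340148925781, 395.0705261230469), (54.21509552001953, 13.262140274047852), 18.445552825927734) -166.11931619303928
```

View pics/w1.png

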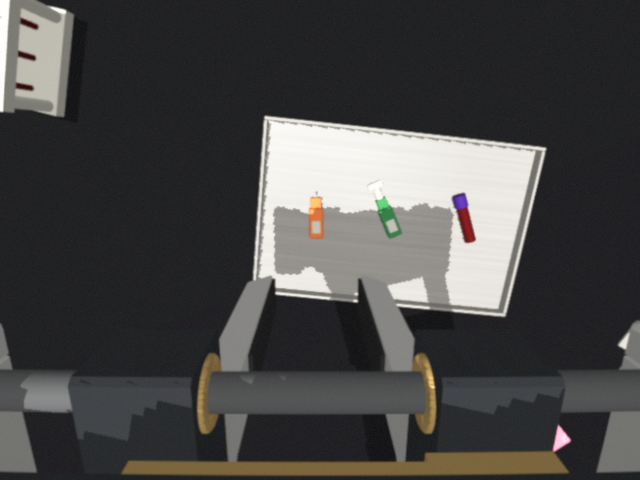

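The wrist view shows the orange lancet at (316,217) with its needle up (+x). The green lancet is well clear at (385,212). Measured centre is (542, 327), yaw 14°, and both views agree.

Emit:
jog_arm(plan=[-0.004,0,-0.05,0,0,0,-0.004,0,-0.1,0,0,0,-0.004,0,-0.15,0,0,0,-0.004,0,-0.17,0,0,0,-0.004,0,-0.185,0,0,0,-0.004,0,-0.194,0,0,0,-0.004,0,-0.199,0,0,0,-0.004,0,-0.199,0,0,0,-0.004,0,-0.199,0,0,0])

```text
clock: 3.05
eef_pos: [537.7, 326.0, 7.6]
eef_rot: [-3.141, -0.002, 0.245]
wrist_force: [-0.1, 0.2, 1.3]
finger_gap: 40.0
finger_force: 0.0
```

Emit:
jog_arm(plan=[0,0,0,0,0,0,0,0,0,0,0,0,0,0,0,0,0,0,0,0,0,0,0,0,0,0,0,0,0,0,0,0,0,0,0,0], claw=0.005, force=12)

```text
clock: 3.65
eef_pos: [537.2, 325.8, 6.6]
eef_rot: [-3.142, -0.0, 0.245]
wrist_force: [0.1, -1.0, 3.5]
finger_gap: 13.9
finger_force: 12.0
```

Grasped: the gap is 13.9 mm against a 14 mm grip part. Next I lift, go above the mouth while turning to the later pinch yaw, and look.

Emit:
jog_arm(plan=[0,0,0.03,0,0,0,0,0,0.08,0,0,0,0,0,0.13,0,0,0,0,-0.03,0.17,0,0,8,0.048,-0.47,0.25,0,0,60,0.048,-0.47,0.25,0,0,60,0.048,-0.47,0.25,0,0,60,0.048,-0.47,0.25,0,0,60,0.048,-0.47,0.25,0,0,60,0.048,-0.47,0.25,0,0,60,0.048,-0.47,0.25,0,0,60,0.048,-0.47,0.25,0,0,60,0.048,-0.47,0.25,0,0,60,0.048,-0.47,0.25,0,0,60,0.048,-0.47,0.25,0,0,60,0.048,-0.47,0.25,0,0,60,0.048,-0.47,0.25,0,0,60,0.048,-0.47,0.25,0,0,60])

```text
clock: 5.45
eef_pos: [585.2, -142.8, 256.4]
eef_rot: [-3.141, -0.0, 1.294]
wrist_force: [-0.6, -0.1, 0.7]
finger_gap: 13.9
finger_force: 12.0
```

Run:
```python
from h import *
s=manip.read_state(); c,p,d=snap('wrist','w2'); print(s['eef_pos'],s['eef_rot'],s['finger_gap'],s['wrist_force'],s['joints'])
```

```text
[ 585.19243941 -142.78043494  256.36507458] [-3.14138513e+00 -1.00023056e-04  1.29408292e+00] 13.921393370729142 [-0.61018956 -0.08957782  0.70751672] [-3.00154537e-01  3.87815106e-01  1.28644279e+00  9.56408857e-05
  1.46754456e+00 -2.34510069e-02]
```

View pics/w2.png

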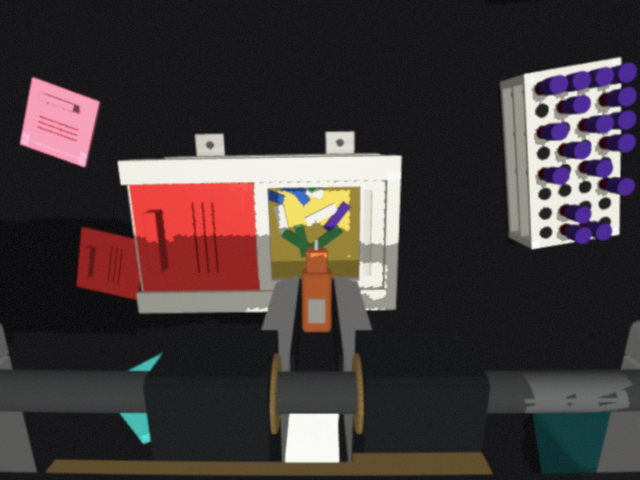

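The wrist view shows:
- The lancet is held at (316,300).
- Mouth corners are (269,186), (360,187), (360,279) and (272,279).
- Cap outer corners are near (118,161), (402,156), (396,309) and (137,313).
- The lid is at (133–258, 184–291), with its thumb bar at about (155,240).

Run:
```python
from h import *
c,p,d=load('w2')
q=lambda u,v,z:pt(c,u,v,z)
def show(n,P,Q): v=Q-P; print(n,P.round(1),Q.round(1),np.linalg.norm(v).round(1),np.degrees(np.arctan2(v[1],v[0])).round(1))
M=[q(*a,116) for a in((269,186),(360,187),(360,279),(272,279))]
show('mouth far',M[0],M[1]);show('mouth near',M[3],M[2]);show('mouth y',M[2],M[1]);print(sum(M)/4)
show('caplip far',q(118,161,126.5),q(402,156,126.5));show('near',q(137,313,126.5),q(396,309,126.5))
show('lidfar',q(131,184,122),q(253,182,122)); show('lidfront',q(259,290,121),q(253,183,121))
a=cv2.resize(p[140:330,100:420],None,fx=2.5,fy=2.5,interpolation=cv2.INTER_CUBIC);cv2.imwrite('pics/c2.png',a[:,:,::-1])
for u,v in((160,200),(200,210),(200,270),(330,170),(150,225),(155,240),(160,260),(380,240)): print(u,v,pt(c,u,v,depth=d).round(1))
```

```text
mouth far [559.3 -96.3 116. ] [ 630.1 -117.2  116. ] 73.8 -16.5
mouth near [ 537.7 -173.2  116. ] [ 610.6 -193.9  116. ] 75.8 -15.8
mouth y [ 610.6 -193.9  116. ] [ 630.1 -117.2  116. ] 79.1 75.8
[ 584.43948956 -145.11183432  116.        ]
caplip far [453.9 -44.7 126.5] [ 666.3 -101.4  126.5] 219.9 -14.9
near [ 419.1 -167.8  126.5] [ 633.4 -224.5  126.5] 221.7 -14.8
lidfar [454.7 -64.  122. ] [548.9 -89.3 122. ] 97.6 -15.0
lidfront [ 525.1 -178.   121. ] [548.5 -90.1 121. ] 91.0 75.1
160 200 [471.5 -82.5 120. ]
200 210 [500.1 -99.1 120.2]
200 270 [ 482.3 -147.5  120.1]
330 170 [610.1 -96.6 126.3]
150 225 [463.6 -98.1 136.2]
155 240 [ 462.9 -110.5  136.1]
160 260 [ 460.3 -127.1  135.5]
380 240 [ 635.3 -164.8  115.9]
```

View pics/c2.png

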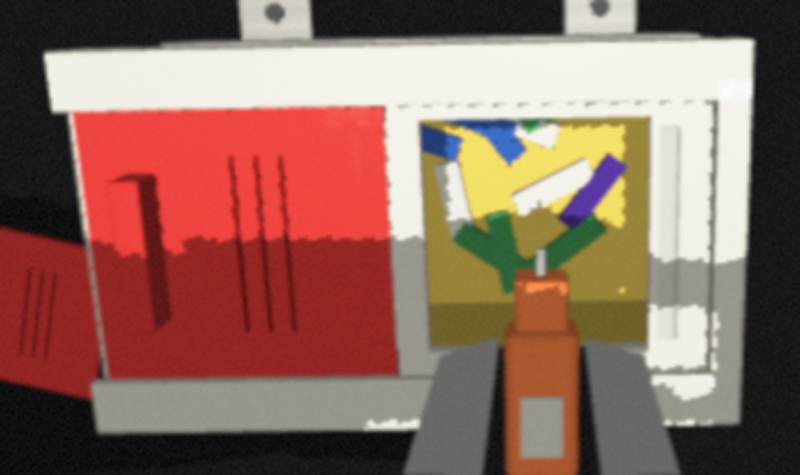

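The measurements agree: box origin is about (543.4, −134.5), yaw −15°. The mouth is 76×79 mm, the deck is at z 116 and the lid origin is at box x ≈ −56.5. Now I lower into the mouth and release.

Emit:
jog_arm(plan=[-0.002,-0.006,-0.04,0,0,1,-0.002,-0.006,-0.08,0,0,1,-0.002,-0.006,-0.11,0,0,1,-0.002,-0.006,-0.135,0,0,1,-0.002,-0.006,-0.155,0,0,1,-0.002,-0.006,-0.165,0,0,1,-0.002,-0.006,-0.165,0,0,1,-0.002,-0.006,-0.165,0,0,1])

```text
clock: 6.3
eef_pos: [583.6, -150.1, 92.4]
eef_rot: [3.14, 0.0, 1.31]
wrist_force: [-0.4, 0.2, 0.5]
finger_gap: 14.0
finger_force: 12.0
```

Emit:
jog_arm(plan=[0,0,0,0,0,0,0,0,0,0,0,0,0,0,0,0,0,0,0,0,0,0,0,0,0,0,0,0,0,0], claw=0.03)

```text
clock: 6.8
eef_pos: [583.2, -150.3, 91.6]
eef_rot: [3.141, 0.0, 1.31]
wrist_force: [-0.4, 0.3, -1.0]
finger_gap: 29.6
finger_force: 0.0
```

Emit:
jog_arm(plan=[0,0,0.04,0,0,0,0,0,0.09,0,0,0,0,0,0.14,0,0,0,0,0,0.165,0,0,0,0,0,0.165,0,0,0])

```text
clock: 7.3
eef_pos: [584.2, -150.6, 260.8]
eef_rot: [3.135, 0.0, 1.31]
wrist_force: [0.6, -0.4, -0.3]
finger_gap: 30.3
finger_force: 0.0
```

Run:
```python
from h import *
s=manip.read_state(); c,p,d=snap('wrist','w3'); print(s['eef_pos'],s['eef_rot'],s['finger_gap'],s['wrist_force'])
a=cv2.resize(p[140:340,100:420],None,fx=2.5,fy=2.5,interpolation=cv2.INTER_CUBIC);cv2.imwrite('pics/c3.png',a[:,:,::-1])
```

```text
[ 584.16247653 -150.55773153  260.82331231] [3.13471795e+00 3.46359274e-04 1.30972737e+00] 30.349897072223417 [ 0.60990249 -0.40490556 -0.29601516]
```

View pics/c3.png

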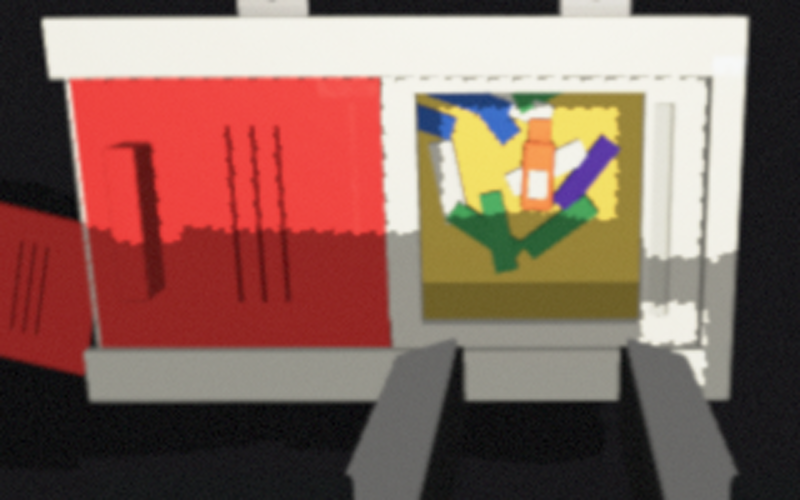

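The lancet lies inside the tub at crop (538,165). Next is the bar's exact position from depth.

Run:
```python
from h import *
c,p,d=load('w3'); P=[]
for v in range(170,290):
    for u in range(125,200):
        if d[v,u]>0:
            q=pt(c,u,v,depth=d)
            if 131<q[2]<142: P.append(q)
P=np.array(P); r=P[:,:2]-[543.4,-134.5]; t=np.radians(-15); ex=np.array([np.cos(t),np.sin(t)]); ey=np.array([-ex[1],ex[0]])
bx,by=r@ex,r@ey
print(len(P),np.percentile(bx,[2,50,98]),np.percentile(by,[2,50,98]),np.median(P,0))
for s in(154.4,198.4),(159.2,257):
    q=pt(c,*s,z=138)[:2]-[543.4,-134.5]; print(q@ex,q@ey)
```

```text
863 [-91.35138571 -85.87888605 -82.09373775] [-24.36906566   0.35525656  24.27848126] [ 460.41999312 -112.06033134  135.77384696]
-79.91577736499585 25.258082510394253
-80.87908605110111 -21.986927563377026
```

Emit:
jog_arm(plan=[-0.04,0.0125,-0.02,0,0,0,-0.085,0.026,-0.04,0,0,0,-0.123,0.038,-0.06,0,0,0,-0.123,0.038,-0.08,0,0,0,-0.123,0.038,-0.1,0,0,0,-0.123,0.038,-0.118,0,0,0,-0.123,0.038,-0.127,0,0,0,-0.123,0.038,-0.131,0,0,0,-0.123,0.038,-0.131,0,0,0,-0.123,0.038,-0.131,0,0,0])

```text
clock: 8.35
eef_pos: [460.4, -112.3, 125.9]
eef_rot: [3.141, 0.0, 1.31]
wrist_force: [-0.2, 0.1, -1.1]
finger_gap: 29.9
finger_force: 0.0
```

Emit:
jog_arm(plan=[0,0,0,0,0,0,0,0,0,0,0,0,0,0,0,0,0,0,0,0,0,0,0,0,0,0,0,0,0,0,0,0,0,0,0,0], claw=0.003, force=40)

```text
clock: 8.95
eef_pos: [460.2, -112.3, 125.7]
eef_rot: [3.141, 0.0, 1.31]
wrist_force: [-1.7, 0.4, 4.5]
finger_gap: 9.4
finger_force: 40.0
```

Emit:
jog_arm(plan=[0.005,-0.0013,0,0,0,0,0.0145,-0.0039,0,0,0,0,0.0241,-0.0065,0,0,0,0,0.0338,-0.0091,0,0,0,0,0.0435,-0.0117,0,0,0,0,0.0531,-0.0142,0,0,0,0,0.0628,-0.0168,0,0,0,0,0.0724,-0.0194,0,0,0,0,0.0792,-0.0212,0,0,0,0,0.084,-0.0225,0,0,0,0,0.0869,-0.0233,0,0,0,0,0.0869,-0.0233,0,0,0,0,0.0869,-0.0233,0,0,0,0])

```text
clock: 10.25
eef_pos: [548.2, -135.9, 125.8]
eef_rot: [3.14, 0.0, 1.31]
wrist_force: [2.3, 0.1, 4.4]
finger_gap: 9.5
finger_force: 40.0
```

Emit:
jog_arm(plan=[0.0019,-0.0005,0,0,0,0,0.0039,-0.001,0,0,0,0,0.0048,-0.0013,0,0,0,0,0.0048,-0.0013,0,0,0,0,0.0048,-0.0013,0,0,0,0])

```text
clock: 10.75
eef_pos: [552.6, -137.0, 125.8]
eef_rot: [3.141, -0.0, 1.31]
wrist_force: [-1.1, 0.3, 6.1]
finger_gap: 9.7
finger_force: 40.0
```

Emit:
jog_arm(plan=[0.001,-0.0003,0,0,0,0,0.0019,-0.0005,0,0,0,0,0.0029,-0.0008,0,0,0,0,0.0029,-0.0008,0,0,0,0,0.0029,-0.0008,0,0,0,0])

```text
clock: 11.25
eef_pos: [554.9, -137.7, 125.9]
eef_rot: [-3.141, -0.0, 1.31]
wrist_force: [-5.9, 1.7, 11.6]
finger_gap: 9.7
finger_force: 40.1
```

Emit:
jog_arm(plan=[0.001,-0.0003,0,0,0,0,0.001,-0.0003,0,0,0,0,0.001,-0.0003,0,0,0,0])

```text
clock: 11.55
eef_pos: [555.8, -137.9, 126.0]
eef_rot: [-3.141, 0.0, 1.31]
wrist_force: [-9.7, 2.6, 12.3]
finger_gap: 9.7
finger_force: 40.2
```

Emit:
jog_arm(plan=[0.0005,-0.0001,0,0,0,0,0.0005,-0.0001,0,0,0,0])

```text
clock: 11.75
eef_pos: [556.2, -138.0, 126.0]
eef_rot: [-3.14, 0.0, 1.31]
wrist_force: [-10.2, 2.0, 13.8]
finger_gap: 9.4
finger_force: 40.2
```

Emit:
jog_arm(plan=[0.0005,-0.0001,0,0,0,0,0.0005,-0.0001,0,0,0,0])

```text
clock: 11.95
eef_pos: [556.6, -138.1, 126.0]
eef_rot: [-3.14, 0.0, 1.31]
wrist_force: [-10.2, 2.9, 13.9]
finger_gap: 9.7
finger_force: 40.2
```

Emit:
jog_arm(plan=[0.0005,-0.0001,0,0,0,0,0.0005,-0.0001,0,0,0,0])

```text
clock: 12.15
eef_pos: [557.0, -138.2, 126.0]
eef_rot: [-3.14, 0.0, 1.31]
wrist_force: [-11.4, 4.1, 13.2]
finger_gap: 9.8
finger_force: 40.2
```

Emit:
jog_arm(plan=[0.0005,-0.0002,0,0,0,0,0.0005,-0.0002,0,0,0,0])

```text
clock: 12.35
eef_pos: [557.5, -138.4, 126.0]
eef_rot: [-3.14, 0.0, 1.31]
wrist_force: [-11.7, 2.5, 14.6]
finger_gap: 9.6
finger_force: 40.2
```

Emit:
jog_arm(plan=[0.0005,-0.0001,0,0,0,0,0.0005,-0.0001,0,0,0,0])

```text
clock: 12.55
eef_pos: [557.9, -138.4, 126.0]
eef_rot: [-3.14, -0.0, 1.31]
wrist_force: [-13.1, 2.5, 15.1]
finger_gap: 9.1
finger_force: 40.2
```

Emit:
jog_arm(plan=[0.0005,-0.0002,0,0,0,0,0.0005,-0.0002,0,0,0,0])

```text
clock: 12.75
eef_pos: [559.1, -138.8, 126.0]
eef_rot: [3.142, -0.0, 1.31]
wrist_force: [-6.5, 1.2, 10.3]
finger_gap: 9.5
finger_force: 40.2
```

Emit:
jog_arm(plan=[0,0,0,0,0,0])

```text
clock: 12.85
eef_pos: [559.1, -138.8, 126.0]
eef_rot: [3.142, 0.0, 1.31]
wrist_force: [-6.0, 2.7, 10.7]
finger_gap: 9.6
finger_force: 40.2
```

Emit:
jog_arm(plan=[0.0005,-0.0001,0,0,0,0,0.0005,-0.0001,0,0,0,0])

```text
clock: 13.05
eef_pos: [560.6, -139.3, 126.0]
eef_rot: [3.139, 0.0, 1.31]
wrist_force: [2.9, -1.9, 7.4]
finger_gap: 9.5
finger_force: 40.1
```

Emit:
jog_arm(plan=[0,0,0,0,0,0,0,0,0,0,0,0])

```text
clock: 13.25
eef_pos: [560.5, -139.2, 126.0]
eef_rot: [3.139, 0.0, 1.31]
wrist_force: [3.8, -0.7, 4.9]
finger_gap: 9.9
finger_force: 40.1
```

Emit:
jog_arm(plan=[0.0004,-0.0001,0,0,0,0,0.0004,-0.0001,0,0,0,0])

```text
clock: 13.45
eef_pos: [560.7, -139.2, 125.9]
eef_rot: [3.139, 0.0, 1.31]
wrist_force: [2.8, -1.0, 6.4]
finger_gap: 9.8
finger_force: 40.0
```

Emit:
jog_arm(plan=[0.0004,-0.0001,0,0,0,0,0.0004,-0.0001,0,0,0,0])

```text
clock: 13.65
eef_pos: [561.0, -139.3, 125.9]
eef_rot: [3.14, 0.0, 1.31]
wrist_force: [1.5, -0.7, 6.8]
finger_gap: 9.7
finger_force: 40.0
```

Emit:
jog_arm(plan=[0.0004,-0.0001,0,0,0,0,0.0004,-0.0001,0,0,0,0])

```text
clock: 13.85
eef_pos: [561.3, -139.4, 125.8]
eef_rot: [3.14, 0.0, 1.31]
wrist_force: [0.9, -1.0, 5.4]
finger_gap: 9.6
finger_force: 40.0
```

Emit:
jog_arm(plan=[0.0004,-0.0001,0,0,0,0,0.0004,-0.0001,0,0,0,0])

```text
clock: 14.05
eef_pos: [561.5, -139.4, 125.7]
eef_rot: [3.141, 0.0, 1.31]
wrist_force: [-0.6, 0.1, 7.2]
finger_gap: 9.2
finger_force: 40.0
```

Emit:
jog_arm(plan=[0.0004,-0.0001,0,0,0,0,0.0004,-0.0001,0,0,0,0])

```text
clock: 14.25
eef_pos: [561.5, -139.4, 125.7]
eef_rot: [-3.141, 0.0, 1.31]
wrist_force: [-3.8, 0.5, 8.8]
finger_gap: 9.1
finger_force: 40.0
```

Emit:
jog_arm(plan=[0.0004,-0.0001,0,0,0,0,0.0004,-0.0001,0,0,0,0])

```text
clock: 14.45
eef_pos: [561.5, -139.5, 125.7]
eef_rot: [-3.14, 0.0, 1.31]
wrist_force: [-7.0, 1.7, 10.5]
finger_gap: 9.4
finger_force: 40.0
```

Contact with the stop is clear: the position no longer changes and the force rises to 7 N. I'll ease back and release.

Emit:
jog_arm(plan=[-0.0003,0.0001,0,0,0,0,-0.0006,0.0002,0,0,0,0,-0.0006,0.0002,0,0,0,0])

```text
clock: 14.75
eef_pos: [561.5, -139.5, 125.7]
eef_rot: [3.141, 0.0, 1.31]
wrist_force: [-1.7, -0.7, 7.6]
finger_gap: 9.8
finger_force: 40.0
```

Emit:
jog_arm(plan=[0,0,0,0,0,0,0,0,0,0,0,0,0,0,0,0,0,0,0,0,0,0,0,0,0,0,0,0,0,0], claw=0.03, force=10)

```text
clock: 15.25
eef_pos: [561.0, -139.2, 125.3]
eef_rot: [-3.141, -0.0, 1.31]
wrist_force: [-1.1, 0.4, 0.1]
finger_gap: 30.0
finger_force: 0.0
```

Emit:
jog_arm(plan=[0,0,0.02,0,0,0,0,0,0.05,0,0,0,0,0,0.09,0,0,0,0,0,0.135,0,0,0,0,0,0.135,0,0,0,0,0,0.135,0,0,0])

```text
clock: 15.85
eef_pos: [561.2, -139.3, 260.8]
eef_rot: [3.14, 0.0, 1.31]
wrist_force: [1.2, 0.3, -0.8]
finger_gap: 29.8
finger_force: 0.0
```

Run:
```python
from h import *
s=manip.read_state(); c,p,d=snap('wrist','w4'); print(s['eef_pos'],s['finger_gap'],s['wrist_force'])
a=cv2.resize(p[140:340,100:420],None,fx=2.5,fy=2.5,interpolation=cv2.INTER_CUBIC);cv2.imwrite('pics/c4.png',a[:,:,::-1])
```

```text
[ 561.16667301 -139.28170246  260.8323295 ] 29.793840215267906 [ 1.24278548  0.28017699 -0.79411798]
```

View pics/c4.png

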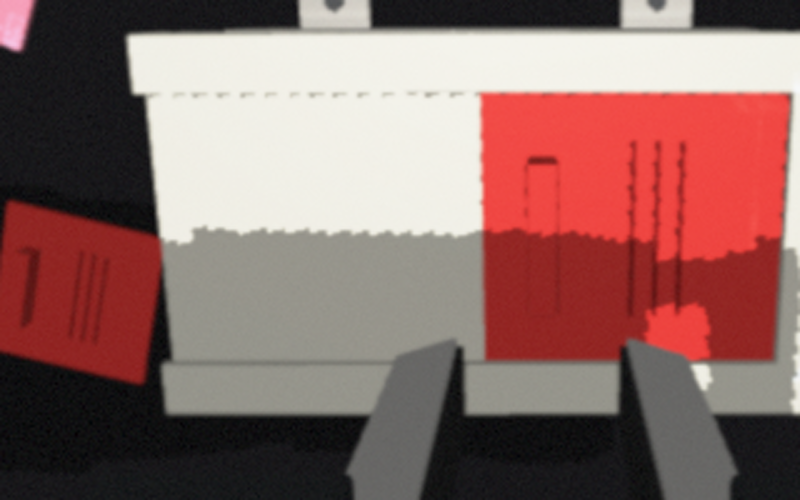

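Run:
```python
from h import *
c,p,d=load('w4'); t=np.radians(-15); ex=np.array([np.cos(t),np.sin(t)]); ey=np.array([-ex[1],ex[0]])
def b(u,v,z): q=pt(c,u,v,z)[:2]-[543.4,-134.5]; return (q@ex).round(1),(q@ey).round(1)
f=lambda x,y,z:b(100+x/2.5,140+y/2.5,z)
print('lid rear',f(481,95,121),f(486,358,121)); print('lid front',f(790,95,121),f(777,360,121))
print('cap rear',f(127,35,126.5),f(165,413,126.5)); print('bar',f(525,165,137),f(557,165,137),f(527,310,137),f(558,310,137))
h=cv2.cvtColor(p,cv2.COLOR_RGB2HSV)
for v in (185,200,215): 
    r=np.where((h[v,:,1]>120)&((h[v,:,0]<8)|(h[v,:,0]>172)))[0]; r=r[r>250]; print(v,r.min(),r.max(),b(r.min()-.5,v,121),b(r.max()+.5,v,121),p[v,r.max()-1:r.max()+6].sum(1))
a=cv2.resize(p[150:320,370:470],None,fx=3.5,fy=3.5,interpolation=cv2.INTER_CUBIC);cv2.imwrite('pics/c5.png',a[:,:,::-1])
```

```text
lid rear (np.float64(0.1), np.float64(44.1)) (np.float64(0.6), np.float64(-45.9))
lid front (np.float64(99.7), np.float64(44.3)) (np.float64(101.2), np.float64(-46.6))
cap rear (np.float64(-110.1), np.float64(63.4)) (np.float64(-110.3), np.float64(-64.2))
bar (np.float64(14.4), np.float64(24.0)) (np.float64(24.4), np.float64(24.0)) (np.float64(14.9), np.float64(-23.3)) (np.float64(24.9), np.float64(-23.3))
185 293 624 (np.float64(0.1), np.float64(38.5)) (np.float64(272.7), np.float64(39.5)) [ 44  49  78  86 106 106 105]
200 293 414 (np.float64(-0.1), np.float64(26.3)) (np.float64(99.6), np.float64(26.4)) [354 329 412 593 695 710 712]
215 293 413 (np.float64(-0.2), np.float64(13.9)) (np.float64(99.6), np.float64(14.0)) [350 332 414 595 694 709 712]
```

View pics/c5.png

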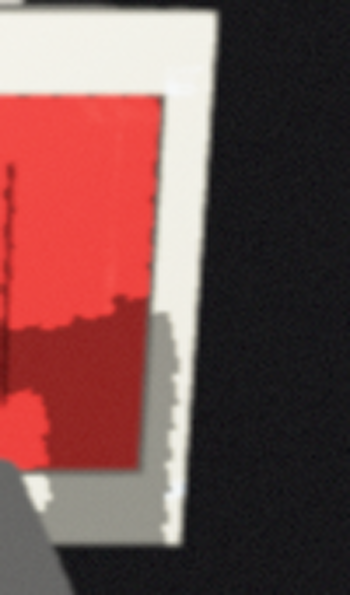

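The lid's rear edge is at box x ≈ 0 and its front edge at ≈ 100. It butts against the white stop with no gap, at crop (150,250), so it is home. The gripper is open and clear of everything.

```bash
python3 -c "
from cell import manip
print(manip.sign_off())"
```

```text
the job is handed in; nothing more can be done
None
```

The used lancet is in the sharps box and the red lid is snapped over the ridge and fully home: it met the stop softly, with about 7 N the most measured there before I eased off. The gripper has let go, and the job is handed in at about 16 s.

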